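# Sort spray-gun needles by length into their rack rows and close the keeper

## Task

Put the three cleaned spray-gun needles back in the rack: lay each one flat in the free groove of the row that is cut for its length, its brass head down on the row's floor behind the front lip. Then push the keeper slide fully home so that its hooks cover the shafts and nothing can fall out. Leave the tape roll and the marker where they are.

Things in the scene. Friction and masses are not known exactly. Their poses are not given: they have to be found in the camera images.
- needle_short: The short loose spray-gun needle, 104 mm overall: square brass head 36 x 14 x 14 mm, then a 68 mm steel shaft, 6 mm thick, on its centre line. The three differ in length only (104, 128, 152 mm). Origin: underside of the head, mid-length; x points to the tip, z up. 70 g, centre of mass 8 to 11 mm ahead of the origin; it lies level on its head. Grip the head across y.
- needle_medium: The medium loose spray-gun needle, 128 mm overall: square brass head 36 x 14 x 14 mm, then a 92 mm steel shaft, 6 mm thick, on its centre line. The three differ in length only (104, 128, 152 mm). Origin: underside of the head, mid-length; x points to the tip, z up. 70 g, centre of mass 8 to 11 mm ahead of the origin; it lies level on its head. Grip the head across y.
- needle_long: The long loose spray-gun needle, 152 mm overall: square brass head 36 x 14 x 14 mm, then a 116 mm steel shaft, 6 mm thick, on its centre line. The three differ in length only (104, 128, 152 mm). Origin: underside of the head, mid-length; x points to the tip, z up. 70 g, centre of mass 8 to 11 mm ahead of the origin; it lies level on its head. Grip the head across y.
- groove_short (a point): Where the short needle's origin belongs: head floor (10 mm above the bench) of the grey strip cut for 104 mm needles, at its free left (+y) V groove; a fixed 104 mm needle lies 44 mm to the right. x points along the groove, z up. Front lip (8 mm high) 21 mm behind, end wall (12 mm high) 110 mm beyond the lip: 3 mm play each way. The V starts 37 mm ahead, 18 mm wide at the top.
- groove_medium (a point): Where the medium needle's origin belongs: head floor (10 mm above the bench) of the grey strip cut for 128 mm needles, at its free left (+y) V groove; a fixed 128 mm needle lies 44 mm to the right. x points along the groove, z up. Front lip (8 mm high) 21 mm behind, end wall (12 mm high) 134 mm beyond the lip: 3 mm play each way. The V starts 37 mm ahead, 18 mm wide at the top.
- groove_long (a point): Where the long needle's origin belongs: head floor (10 mm above the bench) of the grey strip cut for 152 mm needles, at its free left (+y) V groove; a fixed 152 mm needle lies 44 mm to the right. x points along the groove, z up. Front lip (8 mm high) 21 mm behind, end wall (12 mm high) 158 mm beyond the lip: 3 mm play each way. The V starts 37 mm ahead, 18 mm wide at the top.
- keeper (a joint): Keeper slide, a steel bar across the rows with six hooks that pass 1.5 mm over seated shafts, 29 mm ahead of the head centres. 0 = home, shafts covered; 0.016 m = fully out. It starts out, 0.0125 to 0.016, and all grooves are free then. Opens along the rack's -y (to the right), 1.5 N friction, stays where left. Hook tops 25 mm above the bench.
- keeper_knob (a point): Top centre of the keeper's upright black knob at the rack's right end, 46 mm above the bench; 18 mm in diameter over its upper 25 mm; axes as the rack's; moves with the slide.
- needle_rack: The fixed rack: aluminium frame 188 (x) x 284 (y) mm that holds three grey row strips side by side, 88 mm apart, their order varying; side rails 24 mm high beside the V blocks only. Origin: centre of its underside on the bench; x along the grooves away from the robot, y to the left, z up.
- tape_roll: Bystander: small dark tape roll lying flat, 50 mm across, 19 mm high. Origin: centre of its underside.
- marker: Bystander: marker pen lying on the bench, 135 mm long, 17 mm thick. Origin: centre of its underside, its length along y.

How it is judged:
On the way:
1. each needle lies in the free groove of its own length (distance between needle_short and groove_short below 0.007 m and angle between the x axis of needle_short and the x axis of groove_short, either way round below 0.06 rad and distance between needle_medium and groove_medium below 0.007 m and angle between the x axis of needle_medium and the x axis of groove_medium, either way round below 0.06 rad and distance between needle_long and groove_long below 0.007 m and angle between the x axis of needle_long and the x axis of groove_long, either way round below 0.06 rad), for 0.1 s.
At the end, for the whole second after the job is handed in: Each needle lies at rest in the free groove of its own length, within 7 mm of its place and 0.06 rad of the groove's line, and the keeper slide is home to within 3 mm (all of step 1 and value of joint keeper below 0.003 m and linear speed of each of needle_short, needle_medium, needle_long below 0.02 m/s); the robot touches nothing.
It fails at once if the tape roll is moved by more than 30 mm (distance of tape_roll from where it was at the start of the episode above 0.03 m).
It fails at once if the marker is moved by more than 30 mm (distance of marker from where it was at the start of the episode above 0.03 m).
It also fails if it takes over 72 s, if anything falls off the work surface, if the arm or the gripper's body presses on something with over 40 N, if the wrist force passes 120 N, or if a joint passes its speed limit or range.

## Robot

A 6-joint arm with a two-finger parallel gripper is mounted at the origin on a cart in front of the work surface, level with it; the furniture and walls round the work are solid. World frame = base frame: x ahead of the robot, y to its left, z up, the work surface at z = 0. Lengths are in m, angles in rad, forces in N, time in s.
With the tool pointing down it reaches from about 0.375 to 0.975 m from the base axis. Payload 3.8 kg.
Tool frame: the origin (TCP) lies on the mounting face of the last link; the fingertips stand 173 mm ahead of it and the grasp point (between the pads) lies 155 mm ahead of it (bot.hold_point_z is the distance from the TCP to the grasp point, in m); z points along the fingers, y is the line along which they close (so a half turn about z gives the same grasp; the last joint's range is limited). The gripper opens to 85 mm and grips with 20 to 120 N. Pads are 22 mm wide; open, the fingers measure 114 mm over their backs; the gripper's body (76 mm by 85 mm) begins 54 mm behind the grasp point. The pads swing forward as they close: fully open they stand 13 mm farther back than shut.
Start: joints at [1.239, 0.264, 1.604, -0, 1.274, -0.037], TCP at [0.196, 0.646, 0.405] pointing down, gripper open.
Joint ranges: [-2.63, 2.63], [-0.94, 2.18], [0.31, 2.57], [-1.31, 4.45], [0, 2.66], [-2.55, 2.55]. Speed limits (rad/s): [2.57, 2.57, 3.14, 3.14, 3.14, 3.14].

## Interface

Orientations are given as a rotation vector (axis times angle).
In Python, from workcell import bot, optics gives the robot as it stands.
- The arm moves only by the shell command python3 -m jog 'ROWS' [OPENING] [FORCE]. ROWS is JSON, a list of rows, each an object of numbers: "dx", "dy", "dz": the shift along the tool's x, y, z in mm; "ax", "ay", "az": the turn, a rotation vector about the tool's x, y, z in degrees. A call has 1 to 20 rows; each row shifts and turns the commanded pose from where the row before left it, along the tool's axes as they then stand; what a row does not reach is not made up. A row lasts 1/12 s, in which the tool goes at most 41.7 mm and 7.16 degrees, less where a joint would pass 70% of its speed; a pose out of reach is approached as far as the arm can. A call with a gripper value outside its range is refused whole. OPENING is the opening, from 0 (shut) to 1 (fully open), set as the call begins (- or left out, the last holds). The fingers move at their own pace and stop on an object; FORCE is the grip in N (left out, the last holds). Time passes only in rows, so rows that do not move let the fingers close. It gives the time, the measured TCP pose, the force, the opening and the grip force at its end, in the units of the state.
- bot.read_state(): the state, without advancing time (a new reading comes with each control period).
- optics.read_camera(name): name is "scene" or "top" or "wrist"; returns a dict with "img" (480x640x3 uint8, red, green, blue), "vertical_fov" (degrees; the focal length in pixels is half the picture's height over the tangent of half this angle, whatever the lens; pixels are square), "cx", "cy" (the principal point, pixels), "R" (3x3) and "t" (3): a world point X has camera coordinates R X + t; the wrist camera has in their place "tool_from_camera" (4x4, takes a point from camera to tool coordinates, whose origin is the TCP and whose axes are the flange's). Camera axes: x right, y down, z forward; pixel columns grow to the right and rows downward; lengths in m; the calibration is good to about 2 mm. A picture is of the moment at which its call begins: read the wrist's pose just before it. There is no depth.
- bot.finish_job(): hands the job in; it is judged then, once.
The state is a dict: "time": time; "q": joint angles; "joint_vel": joint speeds; "joint_torque": joint torques, N m; "tool_pos": TCP position; "tcp_rot": TCP orientation; "wrist_force": force on the tool from outside, world axes, zero at the start; "torque": the same for the moment, N m; "width": opening from 0.0 (shut) to 1.0 (fully open); "grip_force": force on a finger pad.
Only numpy, scipy, OpenCV 4.12 (cv2) and the standard library are available. Lean on these libraries where they do the work, as an engineer would, in place of code of your own. Each camera call takes 0.05 s, during which the arm holds its last target. There are 200 camera calls.

## Working session

There is one attempt and no reset: what is moved stays moved. The work goes in short steps, Python scripts to look and compute and a shell command to move; the robot and the scene stay as the last step left them, time stands still between calls to the robot, and variables do not carry over. Pictures are saved under pics/ and viewed, at most 10 in all, crops included, and the job is handed in when it is done.

```bash
ls; mkdir -p pics; python3 - <<'E'
from workcell import bot, optics
import cv2, pickle
s=bot.read_state(); print(s, bot.hold_point_z)
for n in ("scene","top","wrist"):
    c=optics.read_camera(n); pickle.dump(c,open(f'pics/{n}0.pkl','wb'))
    cv2.imwrite(f'pics/{n}0.png',c['img'][:,:,::-1]); print(n,{k:v for k,v in c.items() if k!='img'})
E
```

```text
pics
{'time': 0.0, 'q': array([ 1.23910600e+00,  2.64752697e-01,  1.60538289e+00,  1.99797447e-06,
        1.27367567e+00, -3.69303839e-02]), 'joint_vel': array([ 1.04438369e-04,  1.78473041e-04,  1.91244441e-03,  3.06239371e-04,
        2.59601660e-04, -6.28702724e-05]), 'joint_torque': array([ 3.78982650e-04, -5.15111768e+01, -3.67323947e+01,  3.23324343e-05,
        1.30270561e-02, -5.23661618e-05]), 'tool_pos': array([0.1960038 , 0.64555801, 0.40335709]), 'tcp_rot': array([-0.46127416, -3.10712929,  0.00342496]), 'wrist_force': array([0.05806442, 0.8718558 , 0.05067719]), 'torque': array([-0.01208451, -0.08010888,  0.02427319]), 'grip_force': 0.0, 'width': 1.0046202006474971} 0.1547
scene {'vertical_fov': 52.97580200643623, 'cx': 323.90460528793494, 'cy': 241.6074291969001, 'R': array([[ 0.82237915, -0.56856568, -0.02063022],
       [-0.38500392, -0.52944414, -0.75595032],
       [ 0.41888486,  0.62962049, -0.65430384]]), 't': array([-0.44910044,  0.28121176,  0.81309591])}
top {'vertical_fov': 44.03755167790958, 'cx': 331.1061820011561, 'cy': 242.83652825593236, 'R': array([[ 0.02719816, -0.99961197,  0.0060138 ],
       [-0.99321575, -0.02770358, -0.11293798],
       [ 0.11306076, -0.0029013 , -0.99358384]]), 't': array([-0.00884431,  0.57663573,  1.25674502])}
wrist {'vertical_fov': 61.89929417342696, 'cx': 321.4371191525702, 'cy': 242.11418684168154, 'tool_from_camera': array([[-9.42210675e-04, -9.65423330e-01, -2.60685454e-01,
         6.57789535e-02],
       [ 9.99999441e-01, -7.84728015e-04, -7.08192239e-04,
         6.10712201e-04],
       [ 4.79138131e-04, -2.60685975e-01,  9.65423530e-01,
         3.13022511e-02],
       [ 0.00000000e+00,  0.00000000e+00,  0.00000000e+00,
         1.00000000e+00]])}
```

View pics/top0.png

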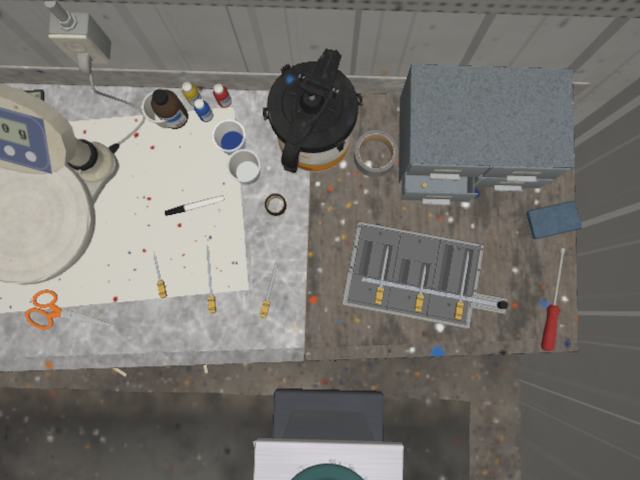

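View pics/scene0.png

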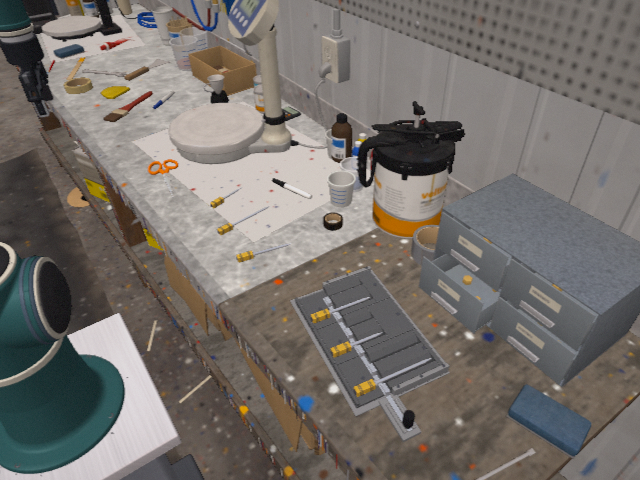

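Top view: loose needles with heads near (162,288), (212,302) and (265,308), and tips up. The rack spans about (345–482, 225–325), with fixed heads at about (379,296), (420,301), (460,285). The knob is at (503,304). I'll zoom in on these.

```bash
python3 - <<'E'
import cv2, numpy as np
t=cv2.imread('pics/top0.png'); 
a=cv2.resize(t[215:335,340:520],None,fx=4.4,fy=4.4,interpolation=cv2.INTER_CUBIC)
cv2.imwrite('pics/crop_rack.png',a)
h=cv2.cvtColor(t,cv2.COLOR_BGR2HSV)
m=cv2.inRange(h,(15,110,90),(32,255,255))
m[:200]=0;m=cv2.morphologyEx(m,cv2.MORPH_CLOSE,np.ones((5,5)))
for c in cv2.findContours(m,0,2)[0]:
    if cv2.contourArea(c)>40: print(cv2.contourArea(c),cv2.minAreaRect(c))
E
```

```text
87.0 ((458.3824157714844, 310.4706115722656), (6.790997505187988, 16.249887466430664), 14.03624439239502)
74.0 ((264.2264099121094, 308.7075500488281), (6.043863773345947, 15.796463012695312), 15.945395469665527)
74.5 ((211.45516967773438, 304.4620666503906), (15.446460723876953, 5.979274749755859), 85.2363510131836)
84.5 ((418.5192565917969, 302.90386962890625), (6.471832275390625, 16.081523895263672), 11.309932708740234)
78.5 ((378.7838134765625, 295.29730224609375), (6.247161388397217, 16.111101150512695), 9.462323188781738)
78.5 ((161.19229125976562, 288.9615478515625), (16.081523895263672, 6.275716304779053), 78.69007110595703)
```

View pics/crop_rack.png

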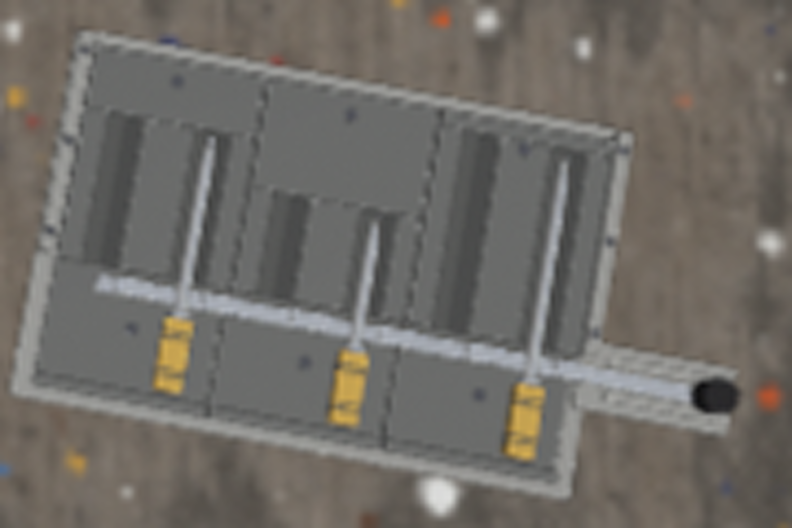

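The crop shows the rows left to right as medium, short, long. The free groove is the left (dark) one of each pair, and the knob is at about (503,304). Next I'll measure in world coordinates.

```bash
cat > h.py <<'E'
import cv2, numpy as np, pickle, sys
from scipy.spatial.transform import Rotation as Ro
from workcell import bot, optics
def shot(name):
    s=bot.read_state(); c=optics.read_camera(name)
    c['f']=240/np.tan(np.radians(c['vertical_fov'])/2)
    if name=='wrist':
        T=c['tool_from_camera']; W=Ro.from_rotvec(s['tcp_rot']).as_matrix()
        c['Rw']=W@T[:3,:3]; c['o']=W@T[:3,3]+s['tool_pos']
    else: c['Rw']=c['R'].T; c['o']=-c['R'].T@c['t']
    return c
def cast(c,p,z):
    d=c['Rw']@np.array([(p[0]-c['cx'])/c['f'],(p[1]-c['cy'])/c['f'],1]); return c['o']+d*(z-c['o'][2])/d[2]
def proj(c,X):
    v=c['Rw'].T@(np.asarray(X)-c['o']); return np.array([c['cx'],c['cy']])+c['f']*v[:2]/v[2]
def brass(c,amin=40):
    h=cv2.cvtColor(c['img'],cv2.COLOR_RGB2HSV)
    m=cv2.inRange(h,(15,110,80),(32,255,255)); m=cv2.morphologyEx(m,cv2.MORPH_CLOSE,np.ones((5,5)))
    return [(cv2.contourArea(k),)+tuple(cv2.minAreaRect(k)[:2])+(cv2.boxPoints(cv2.minAreaRect(k)),k) for k in cv2.findContours(m,0,2)[0] if cv2.contourArea(k)>amin]
def yaw(W): return np.arctan2(-W[1,0],-W[0,0])   # heading of tool -x
def delta(x,y,tipz,yw):   # target of fingertip axis (world), heading of needle x; tip 173 mm ahead
    s=bot.read_state(); W=Ro.from_rotvec(s['tcp_rot']).as_matrix(); w=yaw(W)
    D=np.array([[-np.cos(yw),np.sin(yw),0],[-np.sin(yw),-np.cos(yw),0],[0,0,-1.]]).T
    D=np.column_stack([[-np.cos(yw),-np.sin(yw),0],[-np.sin(yw),np.cos(yw),0],[0,0,-1]])
    r=Ro.from_matrix(W.T@D).as_rotvec(degrees=True)
    d=np.array([x,y,tipz+.173])-s['tool_pos']
    print('shift tool mm before turn',np.round(W.T@d*1e3,1),'after turn',np.round(D.T@d*1e3,1),'turn deg',np.round(r,2))
E
python3 - <<'E'
from h import *
c=shot('top')
for b in brass(c):
    if b[1][1]<200: continue
    z=.024 if b[1][0]>330 else .014
    bp=b[3]; 
    print(np.round(b[1],1),cast(c,b[1],z).round(4))
for n,p in dict(s=[(154.5,252)],l=[(208,237)],m=[(276,263)]).items(): print(n,cast(c,p[0],.010).round(4))
g=cv2.cvtColor(c['img'],cv2.COLOR_RGB2GRAY)
m=(g[290:318,490:515]<45).astype(np.uint8); ys,xs=np.nonzero(m); print('knob px',xs.mean()+490,ys.mean()+290,cast(c,(xs.mean()+490,ys.mean()+290),.04))
print('tape',cast(c,(275,204),.019),'marker',cast(c,(195,206),.017))
E
```

```text
[458.4 310.5] [ 0.4382 -0.2721  0.024 ]
[264.2 308.7] [0.4306 0.1485 0.014 ]
[211.5 304.5] [0.4366 0.2636 0.014 ]
[418.5 302.8] [ 0.4523 -0.1857  0.024 ]
[378.8 295.3] [ 0.4662 -0.0994  0.024 ]
[161.2 289. ] [0.4672 0.3747 0.014 ]
s [0.5481 0.3954 0.01  ]
l [0.5846 0.2794 0.01  ]
m [0.5312 0.127  0.01  ]
knob px 501.9387755102041 304.55102040816325 [ 0.45322113 -0.36179377  0.04      ]
tape [0.66115408 0.13336303 0.019     ] marker [0.65202513 0.31016465 0.017     ]
```

```bash
python3 - <<'E'
from h import *
delta(.467,.375,.14,np.radians(14))
E
```

```text
shift tool mm before turn [-337.9 -180.1   91.1] after turn [-197.4 -328.2   90.8] turn deg [-8.000e-02 -2.000e-02 -3.089e+01]
```

```bash
python3 -m jog '[{"dx":-33.8,"dy":-18,"dz":9.1},{"dx":-33.8,"dy":-18,"dz":9.1},{"dx":-33.8,"dy":-18,"dz":9.1},{"dx":-33.8,"dy":-18,"dz":9.1},{"dx":-33.8,"dy":-18,"dz":9.1},{"dx":-33.8,"dy":-18,"dz":9.1},{"dx":-33.8,"dy":-18,"dz":9.1},{"dx":-33.8,"dy":-18,"dz":9.1},{"dx":-33.8,"dy":-18,"dz":9.1},{"dx":-33.8,"dy":-18,"dz":9.1},{"az":-6.2},{"az":-6.2},{"az":-6.2},{"az":-6.2},{"az":-6.1},{},{}]' 1
python3 - <<'E'
from h import *
delta(.467,.375,.14,np.radians(14))
c=shot('wrist'); cv2.imwrite('pics/w1.png',c['img'][:,:,::-1])
for b in brass(c,150): print(b[0],np.round(b[1],1),np.round(b[2],1),cast(c,b[1],.014).round(4)[:2],cast(c,b[1],.007).round(4)[:2],'corners',[cast(c,p,.014).round(4)[:2].tolist() for p in b[3]])
E
```

```text
shift tool mm before turn [-337.9 -180.1   91.1] after turn [-197.4 -328.2   90.8] turn deg [-8.000e-02 -2.000e-02 -3.089e+01]
789.5 [474.2 218.8] [21.7 70.8] [0.2452 0.7762] [0.2474 0.7784] corners [[0.2509, 0.7438], [0.2215, 0.798], [0.2396, 0.808], [0.27, 0.7535]]invalid input
```

View pics/w1.png

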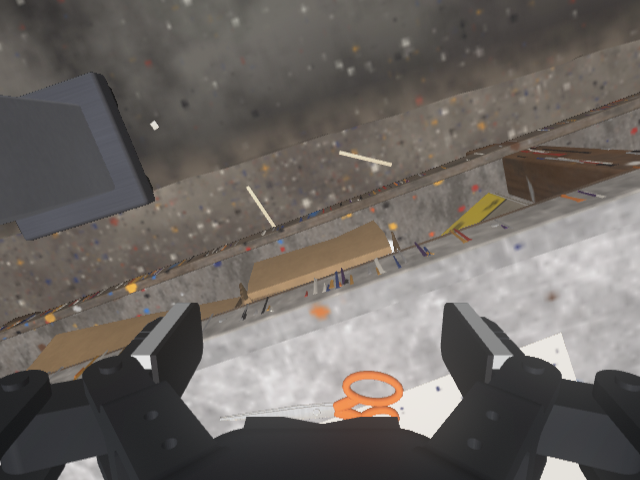

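The wrist view shows fingers at the bottom, with image-down being ahead. The arm did not move because the call was refused, probably for the empty rows.

```bash
python3 -m jog '[{"dx":-33.8,"dy":-18,"dz":9.1},{"dx":-33.8,"dy":-18,"dz":9.1},{"dx":-33.8,"dy":-18,"dz":9.1},{"dx":-33.8,"dy":-18,"dz":9.1},{"dx":-33.8,"dy":-18,"dz":9.1},{"dx":-33.8,"dy":-18,"dz":9.1},{"dx":-33.8,"dy":-18,"dz":9.1},{"dx":-33.8,"dy":-18,"dz":9.1},{"dx":-33.8,"dy":-18,"dz":9.1},{"dx":-33.8,"dy":-18,"dz":9.1},{"az":-6.2},{"az":-6.2},{"az":-6.2},{"az":-6.2},{"az":-6.1},{"dz":0},{"dz":0}]' 1
cat > look.py <<'E'
from h import *
c=shot('wrist'); cv2.imwrite('pics/'+sys.argv[1],c['img'][:,:,::-1]); z=float(sys.argv[2])
s=bot.read_state(); print('t',s['time'],'tool',s['tool_pos'].round(4),'yaw',np.degrees(yaw(Ro.from_rotvec(s['tcp_rot']).as_matrix())).round(2))
for b in brass(c,150):
    P=np.array([cast(c,p,z)[:2] for p in b[3]]); e=[P[1]-P[0],P[2]-P[1]]; e.sort(key=np.linalg.norm); l=e[1]*np.sign(e[1][0])
    print(b[0],np.round(b[1],1),'ctr',cast(c,b[1],z).round(4)[:2],'size',np.linalg.norm(e,axis=1).round(4),'yaw',np.degrees(np.arctan2(l[1],l[0])).round(1))
E
python3 look.py w2.png .014; python3 -c "
from h import *
delta(.467,.375,.14,np.radians(14))"
```

```text
t 0.3 tool [0.1961 0.6458 0.4042] yaw -16.89
780.5 [473.5 218. ] ctr [0.2443 0.7761] size [0.0209 0.0611] yaw -58.7
shift tool mm before turn [-337.9 -180.3   91.3] after turn [-197.4 -328.3   91.2] turn deg [-4.000e-02 -2.000e-02 -3.089e+01]invalid input
```

View pics/w2.png

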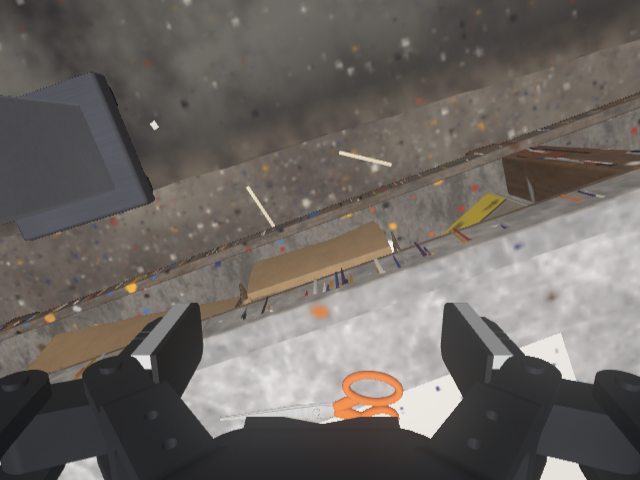

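The view is unchanged because the call was refused again. I'll find the accepted format with tiny calls.

```bash
python3 -m jog '[{"dz":0}]' 1 ; python3 -m jog '[{"dx":-3.8,"dy":-1,"dz":1.1}]'; python3 -m jog '[{"az":-1}]' - 30; python3 -m jog --help 2>&1 | head
```

```text
invalid input: not JSON, or not a numberinvalid input
invalid input
invalid input
```

```bash
exec 2>&1; echo A; python3 -m jog '[{"dz":0}]' 1 ; echo B; python3 -m jog '[{"dx":0,"dy":0,"dz":1,"ax":0,"ay":0,"az":0}]';echo C; python3 -m jog '[{"dx":0,"dy":0,"dz":1,"ax":0,"ay":0,"az":0}]' 1.0 40; echo D; python3 -m jog '[{"dx":0,"dy":0,"dz":1,"ax":0,"ay":0,"az":0}]' - -
```

```text
A
invalid input
B
time: 0.38
tool_pos: [0.1961, 0.6459, 0.4037]
tcp_rot: [0.461, 3.108, 0.0]
wrist_force: [0.5, -0.6, 0.2]
width: 1.004
grip_force: 0.0
C
time: 0.47
tool_pos: [0.1961, 0.6459, 0.4026]
tcp_rot: [-0.461, -3.108, -0.0]
wrist_force: [1.3, -0.1, 0.4]
width: 0.997
grip_force: 0.0
D
time: 0.55
tool_pos: [0.1961, 0.6459, 0.4016]
tcp_rot: [-0.461, -3.108, 0.0]
wrist_force: [0.4, -0.2, 0.5]
width: 0.996
grip_force: 0.0
```

All six keys are required in every row.

```bash
exec 2>&1; python3 -m jog '[{"dx":-33.8,"dy":-18,"dz":8.8,"ax":0,"ay":0,"az":0},{"dx":-33.8,"dy":-18,"dz":8.8,"ax":0,"ay":0,"az":0},{"dx":-33.8,"dy":-18,"dz":8.8,"ax":0,"ay":0,"az":0},{"dx":-33.8,"dy":-18,"dz":8.8,"ax":0,"ay":0,"az":0},{"dx":-33.8,"dy":-18,"dz":8.8,"ax":0,"ay":0,"az":0},{"dx":-33.8,"dy":-18,"dz":8.8,"ax":0,"ay":0,"az":0},{"dx":-33.8,"dy":-18,"dz":8.8,"ax":0,"ay":0,"az":0},{"dx":-33.8,"dy":-18,"dz":8.8,"ax":0,"ay":0,"az":0},{"dx":-33.8,"dy":-18,"dz":8.8,"ax":0,"ay":0,"az":0},{"dx":-33.8,"dy":-18,"dz":8.8,"ax":0,"ay":0,"az":0},{"dx":0,"dy":0,"dz":0,"ax":0,"ay":0,"az":-6.2},{"dx":0,"dy":0,"dz":0,"ax":0,"ay":0,"az":-6.2},{"dx":0,"dy":0,"dz":0,"ax":0,"ay":0,"az":-6.2},{"dx":0,"dy":0,"dz":0,"ax":0,"ay":0,"az":-6.2},{"dx":0,"dy":0,"dz":0,"ax":0,"ay":0,"az":-6.1},{"dx":0,"dy":0,"dz":0,"ax":0,"ay":0,"az":0},{"dx":0,"dy":0,"dz":0,"ax":0,"ay":0,"az":0}]' 0.6 &&
python3 look.py w3.png .014; python3 -c "
from h import *
delta(.467,.375,.14,np.radians(14))"
```

```text
time: 1.97
tool_pos: [0.4672, 0.3754, 0.3137]
tcp_rot: [0.378, -3.119, -0.0]
wrist_force: [0.5, -0.3, 0.2]
width: 0.603
grip_force: 0.0
t 2.0167 tool [0.4672 0.3755 0.3137] yaw 13.85
903.0 [322.2 231.8] ctr [0.4666 0.3761] size [0.0131 0.0362] yaw 16.3
1090.5 [169.4 149.6] ctr [0.4368 0.2659] size [0.0161 0.0356] yaw 1.1
shift tool mm before turn [ 0.3 -0.4  0.7] after turn [ 0.3 -0.4  0.7] turn deg [-0.    0.   -0.15]
```

```bash
exec 2>&1; python3 -m jog '[{"dx":0.4,"dy":0.7,"dz":30,"ax":0,"ay":0,"az":-1.2},{"dx":0,"dy":0,"dz":30,"ax":0,"ay":0,"az":0},{"dx":0,"dy":0,"dz":30,"ax":0,"ay":0,"az":0},{"dx":0,"dy":0,"dz":25,"ax":0,"ay":0,"az":0},{"dx":0,"dy":0,"dz":15,"ax":0,"ay":0,"az":0},{"dx":0,"dy":0,"dz":7,"ax":0,"ay":0,"az":0},{"dx":0,"dy":0,"dz":0,"ax":0,"ay":0,"az":0}]' && python3 -m jog '[{"dx":0,"dy":0,"dz":0,"ax":0,"ay":0,"az":0},{"dx":0,"dy":0,"dz":0,"ax":0,"ay":0,"az":0},{"dx":0,"dy":0,"dz":0,"ax":0,"ay":0,"az":0},{"dx":0,"dy":0,"dz":0,"ax":0,"ay":0,"az":0},{"dx":0,"dy":0,"dz":0,"ax":0,"ay":0,"az":0},{"dx":0,"dy":0,"dz":0,"ax":0,"ay":0,"az":0},{"dx":0,"dy":0,"dz":0,"ax":0,"ay":0,"az":0},{"dx":0,"dy":0,"dz":0,"ax":0,"ay":0,"az":0}]' 0 40; python3 -c "
from h import *
delta(.459,-.142,.14,np.radians(-9.2))"
```

```text
time: 2.6
tool_pos: [0.4658, 0.3754, 0.1745]
tcp_rot: [0.413, -3.111, 0.003]
wrist_force: [0.6, 0.1, -0.1]
width: 0.599
grip_force: 0.0
time: 3.27
tool_pos: [0.4676, 0.3767, 0.1787]
tcp_rot: [-0.415, 3.111, 0.003]
wrist_force: [-1.4, -0.0, 6.1]
width: 0.149
grip_force: 42.1
shift tool mm before turn [ 143.9 -498.1 -135.4] after turn [ -74.4 -513.4 -134.3] turn deg [ 0.12  0.18 24.4 ]
```

```bash
exec 2>&1; python3 -m jog '[{"dx":0,"dy":0,"dz":-20,"ax":0,"ay":0,"az":0},{"dx":0,"dy":0,"dz":-35,"ax":0,"ay":0,"az":0},{"dx":0,"dy":0,"dz":-40,"ax":0,"ay":0,"az":0},{"dx":0,"dy":0,"dz":-40,"ax":0,"ay":0,"az":0},{"dx":10.3,"dy":-35.6,"dz":0,"ax":0,"ay":0,"az":0},{"dx":10.3,"dy":-35.6,"dz":0,"ax":0,"ay":0,"az":0},{"dx":10.3,"dy":-35.6,"dz":0,"ax":0,"ay":0,"az":0},{"dx":10.3,"dy":-35.6,"dz":0,"ax":0,"ay":0,"az":0},{"dx":10.3,"dy":-35.6,"dz":0,"ax":0,"ay":0,"az":0},{"dx":10.3,"dy":-35.6,"dz":0,"ax":0,"ay":0,"az":0},{"dx":10.3,"dy":-35.6,"dz":0,"ax":0,"ay":0,"az":0},{"dx":10.3,"dy":-35.6,"dz":0,"ax":0,"ay":0,"az":0},{"dx":10.3,"dy":-35.6,"dz":0,"ax":0,"ay":0,"az":0},{"dx":10.3,"dy":-35.6,"dz":0,"ax":0,"ay":0,"az":0},{"dx":10.3,"dy":-35.6,"dz":0,"ax":0,"ay":0,"az":0},{"dx":10.3,"dy":-35.6,"dz":0,"ax":0,"ay":0,"az":0},{"dx":10.3,"dy":-35.6,"dz":0,"ax":0,"ay":0,"az":0},{"dx":10.3,"dy":-35.6,"dz":0,"ax":0,"ay":0,"az":0}]' && python3 -m jog '[{"dx":0,"dy":0,"dz":0,"ax":0,"ay":0,"az":6.1},{"dx":0,"dy":0,"dz":0,"ax":0,"ay":0,"az":6.1},{"dx":0,"dy":0,"dz":0,"ax":0,"ay":0,"az":6.1},{"dx":0,"dy":0,"dz":0,"ax":0,"ay":0,"az":6.1},{"dx":0,"dy":0,"dz":0,"ax":0,"ay":0,"az":0},{"dx":0,"dy":0,"dz":0,"ax":0,"ay":0,"az":0},{"dx":0,"dy":0,"dz":0,"ax":0,"ay":0,"az":0}]'; python3 look.py w4.png .024;python3 -c "
from h import *
delta(.459,-.142,.14,np.radians(-9.2))"
```

```text
time: 4.77
tool_pos: [0.4576, -0.1445, 0.312]
tcp_rot: [-0.415, 3.113, -0.0]
wrist_force: [0.7, 0.1, -1.4]
width: 0.151
grip_force: 41.3
time: 5.35
tool_pos: [0.4582, -0.1426, 0.3117]
tcp_rot: [0.247, 3.132, -0.0]
wrist_force: [-0.5, -0.7, -0.3]
width: 0.149
grip_force: 41.3
t 5.4 tool [ 0.4582 -0.1426  0.3117] yaw -9.06
3228.5 [321.5 313. ] ctr [ 0.5122 -0.1508] size [0.0249 0.0744] yaw -8.4
1116.5 [385.9 237. ] ctr [ 0.465  -0.1001] size [0.0148 0.0373] yaw -9.6
1095.5 [255.5 237. ] ctr [ 0.4514 -0.1853] size [0.0149 0.0369] yaw -11.1
1398.0 [126.4 236.8] ctr [ 0.4378 -0.2696] size [0.0189 0.0365] yaw -9.2
shift tool mm before turn [-0.7  0.7 -1.3] after turn [-0.7  0.7 -1.3] turn deg [-0.    0.    0.14]
```

View pics/w4.png

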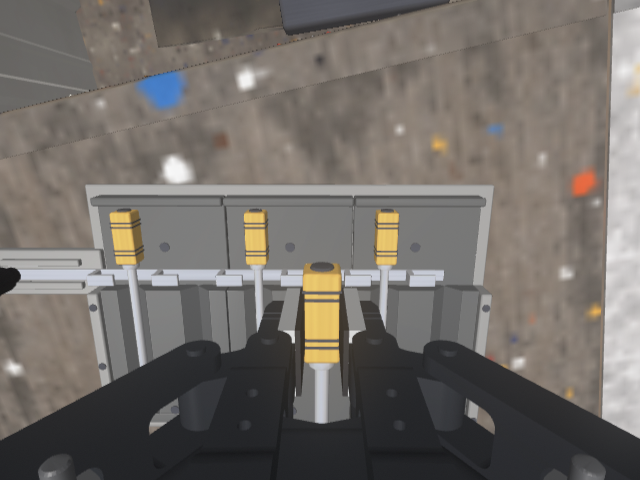

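The held needle sits straight between the fingers (head u≈322, v 272–363). The groove is midway between the fixed heads at (386,237) and (256,237). I'll check the head's offset along the tool.

```bash
python3 - <<'E'
from h import *
c=shot('wrist'); s=bot.read_state(); W=Ro.from_rotvec(s['tcp_rot']).as_matrix()
for v in (262,272,363):
    for z in (.147,): print(v,(W.T@(cast(c,(321.5,v),z)-s['tool_pos'])*1e3).round(1))
for n,p in dict(m0=(386,209),m1=(386,266),lip=(386,205)).items(): print(n,(W.T@(cast(c,p,.024 if n!='lip' else .018)-s['tool_pos'])*1e3).round(1))
delta(.4582,-.1427,.0157+.02,np.radians(-9.1))
E
```

```text
262 [ 22.5   0.5 164.7]
272 [ 18.8   0.5 164.7]
363 [-17.4   0.5 164.7]
m0 [ 18.8  42.4 287.7]
m1 [-20.2  44.  287.7]
lip [ 20.3  43.2 293.7]
shift tool mm before turn [ 0.00e+00 -1.00e-01  1.03e+02] after turn [ 0.00e+00 -1.00e-01  1.03e+02] turn deg [-0.    0.    0.01]
```

```bash
exec 2>&1; python3 -m jog '[{"dx":-2,"dy":-0.6,"dz":20,"ax":0,"ay":0,"az":0},{"dx":0,"dy":0,"dz":30,"ax":0,"ay":0,"az":0},{"dx":0,"dy":0,"dz":30,"ax":0,"ay":0,"az":0},{"dx":0,"dy":0,"dz":20,"ax":0,"ay":0,"az":0},{"dx":0,"dy":0,"dz":8,"ax":0,"ay":0,"az":0},{"dx":0,"dy":0,"dz":6,"ax":0,"ay":0,"az":0},{"dx":0,"dy":0,"dz":4,"ax":0,"ay":0,"az":0},{"dx":0,"dy":0,"dz":2,"ax":0,"ay":0,"az":0},{"dx":0,"dy":0,"dz":1,"ax":0,"ay":0,"az":0},{"dx":0,"dy":0,"dz":0,"ax":0,"ay":0,"az":0},{"dx":0,"dy":0,"dz":0,"ax":0,"ay":0,"az":0}]'
```

```text
time: 6.37
tool_pos: [0.4607, -0.1439, 0.1916]
tcp_rot: [0.251, 3.13, -0.001]
wrist_force: [0.5, -0.0, -0.9]
width: 0.148
grip_force: 41.3
```

```bash
exec 2>&1; python3 -m jog '[{"dx":0,"dy":0,"dz":1,"ax":0,"ay":0,"az":0},{"dx":0,"dy":0,"dz":1,"ax":0,"ay":0,"az":0},{"dx":0,"dy":0,"dz":0.6,"ax":0,"ay":0,"az":0},{"dx":0,"dy":0,"dz":0,"ax":0,"ay":0,"az":0},{"dx":0,"dy":0,"dz":0,"ax":0,"ay":0,"az":0}]'
```

```text
time: 6.78
tool_pos: [0.4603, -0.1437, 0.1883]
tcp_rot: [0.252, 3.131, -0.0]
wrist_force: [0.1, -0.2, 2.0]
width: 0.144
grip_force: 41.6
```

```bash
exec 2>&1; python3 -m jog '[{"dx":0,"dy":0,"dz":0,"ax":0,"ay":0,"az":0},{"dx":0,"dy":0,"dz":0,"ax":0,"ay":0,"az":0},{"dx":0,"dy":0,"dz":0,"ax":0,"ay":0,"az":0},{"dx":0,"dy":0,"dz":-5,"ax":0,"ay":0,"az":0},{"dx":0,"dy":0,"dz":-20,"ax":0,"ay":0,"az":0},{"dx":0,"dy":0,"dz":-35,"ax":0,"ay":0,"az":0},{"dx":0,"dy":0,"dz":-40,"ax":0,"ay":0,"az":0},{"dx":0,"dy":0,"dz":-25,"ax":0,"ay":0,"az":0},{"dx":0,"dy":0,"dz":0,"ax":0,"ay":0,"az":0},{"dx":0,"dy":0,"dz":0,"ax":0,"ay":0,"az":0}]' 0.33; python3 look.py w5.png .024; python3 -c "
from h import *
delta(.4368,.2659,.14,np.radians(6))"
```

```text
time: 7.62
tool_pos: [0.461, -0.144, 0.3157]
tcp_rot: [0.251, 3.126, -0.002]
wrist_force: [0.2, -0.1, -0.4]
width: 0.327
grip_force: 0.0
t 7.6667 tool [ 0.4601 -0.1436  0.3136] yaw -9.19
1084.0 [387.1 229.2] ctr [ 0.4653 -0.1001] size [0.0147 0.0364] yaw -9.6
1010.5 [322.  229.5] ctr [ 0.4585 -0.1431] size [0.0131 0.0364] yaw -8.8
1060.5 [258.3 229.1] ctr [ 0.4514 -0.185 ] size [0.0147 0.0364] yaw -8.3
1352.0 [130.1 229.3] ctr [ 0.4378 -0.2696] size [0.0188 0.0362] yaw -9.3
shift tool mm before turn [8.840e+01 4.006e+02 4.000e-01] after turn [-19.6 409.7   0.6] turn deg [ -0.02   0.07 -15.19]
```

```bash
exec 2>&1; python3 -m jog '[{"dx":8,"dy":36.4,"dz":0,"ax":0,"ay":0,"az":0},{"dx":8,"dy":36.4,"dz":0,"ax":0,"ay":0,"az":0},{"dx":8,"dy":36.4,"dz":0,"ax":0,"ay":0,"az":0},{"dx":8,"dy":36.4,"dz":0,"ax":0,"ay":0,"az":0},{"dx":8,"dy":36.4,"dz":0,"ax":0,"ay":0,"az":0},{"dx":8,"dy":36.4,"dz":0,"ax":0,"ay":0,"az":0},{"dx":8,"dy":36.4,"dz":0,"ax":0,"ay":0,"az":0},{"dx":8,"dy":36.4,"dz":0,"ax":0,"ay":0,"az":0},{"dx":8,"dy":36.4,"dz":0,"ax":0,"ay":0,"az":0},{"dx":8,"dy":36.4,"dz":0,"ax":0,"ay":0,"az":0},{"dx":8.4,"dy":36.6,"dz":0,"ax":0,"ay":0,"az":0},{"dx":0,"dy":0,"dz":0,"ax":0,"ay":0,"az":-5.1},{"dx":0,"dy":0,"dz":0,"ax":0,"ay":0,"az":-5.1},{"dx":0,"dy":0,"dz":0,"ax":0,"ay":0,"az":-5},{"dx":0,"dy":0,"dz":0,"ax":0,"ay":0,"az":0},{"dx":0,"dy":0,"dz":0,"ax":0,"ay":0,"az":0},{"dx":0,"dy":0,"dz":0,"ax":0,"ay":0,"az":0}]' 0.6; python3 look.py w6.png .014
```

```text
time: 9.08
tool_pos: [0.4364, 0.2655, 0.3118]
tcp_rot: [0.161, -3.135, 0.002]
wrist_force: [-0.5, -0.3, 0.3]
width: 0.601
grip_force: 0.0
t 9.1333 tool [0.4366 0.2655 0.3121] yaw 5.89
916.5 [321.  233.5] ctr [0.436  0.2652] size [0.0131 0.0363] yaw 7.8
983.5 [152.3 206.9] ctr [0.4292 0.1502] size [0.0154 0.0372] yaw -16.6
```

View pics/w6.png

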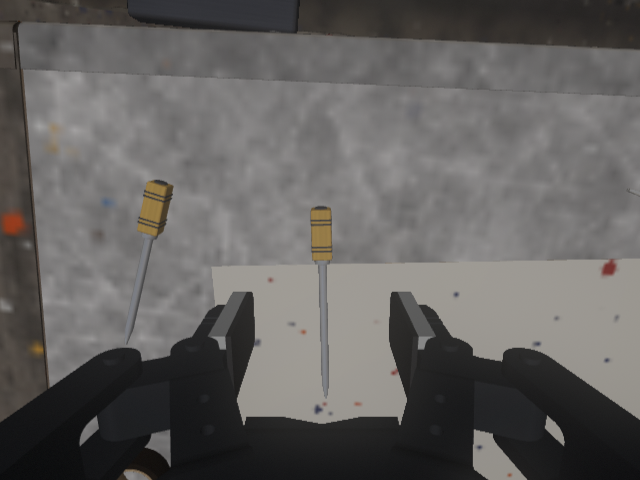

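The long needle is centred, with head (321,233) and tip (326,397). The medium is at the left, with head (155,208) and tip (127,345). I'll pick the long one.

```bash
exec 2>&1; python3 -m jog '[{"dx":-0.4,"dy":-0.2,"dz":30,"ax":0,"ay":0,"az":-1},{"dx":0,"dy":0,"dz":30,"ax":0,"ay":0,"az":0},{"dx":0,"dy":0,"dz":30,"ax":0,"ay":0,"az":0},{"dx":0,"dy":0,"dz":22,"ax":0,"ay":0,"az":0},{"dx":0,"dy":0,"dz":13,"ax":0,"ay":0,"az":0},{"dx":0,"dy":0,"dz":5,"ax":0,"ay":0,"az":0},{"dx":0,"dy":0,"dz":0,"ax":0,"ay":0,"az":0},{"dx":0,"dy":0,"dz":0,"ax":0,"ay":0,"az":0}]' && python3 -m jog '[{"dx":0,"dy":0,"dz":0,"ax":0,"ay":0,"az":0},{"dx":0,"dy":0,"dz":0,"ax":0,"ay":0,"az":0},{"dx":0,"dy":0,"dz":0,"ax":0,"ay":0,"az":0},{"dx":0,"dy":0,"dz":0,"ax":0,"ay":0,"az":0},{"dx":0,"dy":0,"dz":0,"ax":0,"ay":0,"az":0},{"dx":0,"dy":0,"dz":0,"ax":0,"ay":0,"az":0},{"dx":0,"dy":0,"dz":0,"ax":0,"ay":0,"az":0},{"dx":0,"dy":0,"dz":0,"ax":0,"ay":0,"az":0}]' 0 40; python3 -c "
from h import *
delta(.446,-.2302,.14,np.radians(-9.1))"
```

```text
time: 9.8
tool_pos: [0.4377, 0.2658, 0.1835]
tcp_rot: [-0.191, 3.135, 0.0]
wrist_force: [0.1, 0.2, 0.2]
width: 0.601
grip_force: 0.0
time: 10.47
tool_pos: [0.438, 0.2661, 0.1845]
tcp_rot: [-0.192, 3.134, 0.001]
wrist_force: [-0.7, -1.0, 6.1]
width: 0.142
grip_force: 39.3
shift tool mm before turn [  52.3 -493.5 -129. ] after turn [ -86.4 -488.8 -128.5] turn deg [ 0.06  0.12 16.11]
```

```bash
exec 2>&1; python3 -m jog '[{"dx":0,"dy":0,"dz":-20,"ax":0,"ay":0,"az":0},{"dx":0,"dy":0,"dz":-33,"ax":0,"ay":0,"az":0},{"dx":0,"dy":0,"dz":-40,"ax":0,"ay":0,"az":0},{"dx":0,"dy":0,"dz":-36,"ax":0,"ay":0,"az":0},{"dx":4,"dy":-38,"dz":0,"ax":0,"ay":0,"az":0},{"dx":4,"dy":-38,"dz":0,"ax":0,"ay":0,"az":0},{"dx":4,"dy":-38,"dz":0,"ax":0,"ay":0,"az":0},{"dx":4,"dy":-38,"dz":0,"ax":0,"ay":0,"az":0},{"dx":4,"dy":-38,"dz":0,"ax":0,"ay":0,"az":0},{"dx":4,"dy":-38,"dz":0,"ax":0,"ay":0,"az":0},{"dx":4,"dy":-38,"dz":0,"ax":0,"ay":0,"az":0},{"dx":4,"dy":-38,"dz":0,"ax":0,"ay":0,"az":0},{"dx":4,"dy":-38,"dz":0,"ax":0,"ay":0,"az":0},{"dx":4,"dy":-38,"dz":0,"ax":0,"ay":0,"az":0},{"dx":4,"dy":-38,"dz":0,"ax":0,"ay":0,"az":0},{"dx":4,"dy":-38,"dz":0,"ax":0,"ay":0,"az":0},{"dx":4.3,"dy":-37.5,"dz":0,"ax":0,"ay":0,"az":0}]' && python3 -m jog '[{"dx":0,"dy":0,"dz":0,"ax":0,"ay":0,"az":5.4},{"dx":0,"dy":0,"dz":0,"ax":0,"ay":0,"az":5.4},{"dx":0,"dy":0,"dz":0,"ax":0,"ay":0,"az":5.3},{"dx":0,"dy":0,"dz":0,"ax":0,"ay":0,"az":0},{"dx":0,"dy":0,"dz":0,"ax":0,"ay":0,"az":0},{"dx":0,"dy":0,"dz":0,"ax":0,"ay":0,"az":0}]'; python3 look.py w7.png .024;python3 - <<'E'
from h import *
delta(.446,-.2302,.14,np.radians(-9.1))
c=shot('wrist'); s=bot.read_state(); W=Ro.from_rotvec(s['tcp_rot']).as_matrix()
b=max(brass(c,500),key=lambda b:b[0]); k=b[4][:,0]; z=s['tool_pos'][2]-.1845+.014
print('held rows',k[:,1].min(),k[:,1].max(), 'front',(W.T@(cast(c,(321.5,k[:,1].max()),z)-s['tool_pos'])*1e3).round(1),'u',np.median(k[:,0]))
E
```

```text
time: 11.88
tool_pos: [0.445, -0.2323, 0.3122]
tcp_rot: [-0.191, 3.135, -0.0]
wrist_force: [0.8, 0.7, -0.0]
width: 0.139
grip_force: 39.2
time: 12.38
tool_pos: [0.4455, -0.2302, 0.3121]
tcp_rot: [0.245, 3.132, 0.0]
wrist_force: [-0.1, -0.0, -0.3]
width: 0.139
grip_force: 39.3
t 12.4333 tool [ 0.4456 -0.2302  0.3121] yaw -8.96
2903.5 [322.  304.5] ctr [ 0.4935 -0.237 ] size [0.0242 0.0713] yaw -8.3
1389.5 [516.  235.8] ctr [ 0.465  -0.1026] size [0.0189 0.0367] yaw -9.7
1234.0 [450.8 236. ] ctr [ 0.4584 -0.1452] size [0.0167 0.0363] yaw -9.1
1111.0 [386.6 235.4] ctr [ 0.4514 -0.1871] size [0.0148 0.0368] yaw -9.8
1086.5 [256.5 234.8] ctr [ 0.4375 -0.272 ] size [0.0147 0.0368] yaw -9.2
shift tool mm before turn [-0.4  0.  -0.9] after turn [-0.4  0.  -0.9] turn deg [-0.    0.    0.14]
held rows 257 352 front [-16.1   0.5 170.5] u 332.0
```

```bash
exec 2>&1; python3 -m jog '[{"dx":-1.7,"dy":0,"dz":20,"ax":0,"ay":0,"az":0.1},{"dx":0,"dy":0,"dz":30,"ax":0,"ay":0,"az":0},{"dx":0,"dy":0,"dz":30,"ax":0,"ay":0,"az":0},{"dx":0,"dy":0,"dz":20,"ax":0,"ay":0,"az":0},{"dx":0,"dy":0,"dz":7,"ax":0,"ay":0,"az":0},{"dx":0,"dy":0,"dz":4,"ax":0,"ay":0,"az":0},{"dx":0,"dy":0,"dz":2,"ax":0,"ay":0,"az":0},{"dx":0,"dy":0,"dz":1,"ax":0,"ay":0,"az":0},{"dx":0,"dy":0,"dz":0,"ax":0,"ay":0,"az":0},{"dx":0,"dy":0,"dz":0,"ax":0,"ay":0,"az":0},{"dx":0,"dy":0,"dz":0,"ax":0,"ay":0,"az":0}]' && python3 -m jog '[{"dx":0,"dy":0,"dz":1,"ax":0,"ay":0,"az":0},{"dx":0,"dy":0,"dz":1,"ax":0,"ay":0,"az":0},{"dx":0,"dy":0,"dz":0.5,"ax":0,"ay":0,"az":0},{"dx":0,"dy":0,"dz":0,"ax":0,"ay":0,"az":0},{"dx":0,"dy":0,"dz":0,"ax":0,"ay":0,"az":0}]'
```

```text
time: 13.4
tool_pos: [0.4479, -0.2311, 0.1993]
tcp_rot: [0.251, 3.129, -0.002]
wrist_force: [0.2, 0.2, -1.3]
width: 0.141
grip_force: 39.3
time: 13.82
tool_pos: [0.4472, -0.2307, 0.1955]
tcp_rot: [-0.252, -3.131, -0.0]
wrist_force: [0.3, 0.4, -1.8]
width: 0.142
grip_force: 39.3
```

```bash
exec 2>&1; python3 -m jog '[{"dx":0,"dy":0,"dz":1,"ax":0,"ay":0,"az":0},{"dx":0,"dy":0,"dz":0.5,"ax":0,"ay":0,"az":0},{"dx":0,"dy":0,"dz":0,"ax":0,"ay":0,"az":0},{"dx":0,"dy":0,"dz":0,"ax":0,"ay":0,"az":0}]'
```

```text
time: 14.15
tool_pos: [0.4474, -0.2307, 0.1941]
tcp_rot: [0.252, 3.131, 0.0]
wrist_force: [-0.2, 0.5, 0.2]
width: 0.141
grip_force: 39.5
```

```bash
exec 2>&1; python3 -m jog '[{"dx":0,"dy":0,"dz":0.6,"ax":0,"ay":0,"az":0},{"dx":0,"dy":0,"dz":0,"ax":0,"ay":0,"az":0}]'; python3 -m jog '[{"dx":0,"dy":0,"dz":0,"ax":0,"ay":0,"az":0},{"dx":0,"dy":0,"dz":0,"ax":0,"ay":0,"az":0},{"dx":0,"dy":0,"dz":0,"ax":0,"ay":0,"az":0},{"dx":0,"dy":0,"dz":-5,"ax":0,"ay":0,"az":0},{"dx":0,"dy":0,"dz":-20,"ax":0,"ay":0,"az":0},{"dx":0,"dy":0,"dz":-35,"ax":0,"ay":0,"az":0},{"dx":0,"dy":0,"dz":-40,"ax":0,"ay":0,"az":0},{"dx":0,"dy":0,"dz":-18,"ax":0,"ay":0,"az":0},{"dx":0,"dy":0,"dz":0,"ax":0,"ay":0,"az":0},{"dx":0,"dy":0,"dz":0,"ax":0,"ay":0,"az":0}]' 0.33; python3 look.py w8.png .024; python3 -c "
from h import *
delta(.4295,.1500,.14,np.radians(-13))"
```

```text
time: 14.32
tool_pos: [0.4474, -0.2307, 0.1941]
tcp_rot: [-0.252, -3.131, -0.0]
wrist_force: [-1.6, 1.5, 5.7]
width: 0.138
grip_force: 40.0
time: 15.15
tool_pos: [0.4478, -0.231, 0.3134]
tcp_rot: [0.251, 3.128, -0.003]
wrist_force: [-0.6, 0.2, -0.2]
width: 0.327
grip_force: 0.0
t 15.2 tool [ 0.4471 -0.2306  0.3115] yaw -9.19
994.0 [322.  230.5] ctr [ 0.445  -0.2302] size [0.013  0.0361] yaw -8.8
1400.0 [517.3 229.7] ctr [ 0.4652 -0.1025] size [0.0189 0.0365] yaw -9.3
1244.0 [452. 230.] ctr [ 0.4585 -0.1452] size [0.0167 0.0362] yaw -9.1
1110.5 [387.9 229.5] ctr [ 0.4513 -0.1871] size [0.0148 0.0366] yaw -9.8
1085.5 [258.1 229.5] ctr [ 0.4376 -0.2719] size [0.0148 0.0365] yaw -8.6
shift tool mm before turn [ 78.1 372.9  -1.6] after turn [102.8 366.9  -1.5] turn deg [-0.01  0.02  3.81]
```

```bash
exec 2>&1; python3 -m jog '[{"dx":7.8,"dy":37.3,"dz":0,"ax":0,"ay":0,"az":0},{"dx":7.8,"dy":37.3,"dz":0,"ax":0,"ay":0,"az":0},{"dx":7.8,"dy":37.3,"dz":0,"ax":0,"ay":0,"az":0},{"dx":7.8,"dy":37.3,"dz":0,"ax":0,"ay":0,"az":0},{"dx":7.8,"dy":37.3,"dz":0,"ax":0,"ay":0,"az":0},{"dx":7.8,"dy":37.3,"dz":0,"ax":0,"ay":0,"az":0},{"dx":7.8,"dy":37.3,"dz":0,"ax":0,"ay":0,"az":0},{"dx":7.8,"dy":37.3,"dz":0,"ax":0,"ay":0,"az":0},{"dx":7.8,"dy":37.3,"dz":0,"ax":0,"ay":0,"az":0},{"dx":7.8,"dy":37.3,"dz":0,"ax":0,"ay":0,"az":0},{"dx":0,"dy":0,"dz":0,"ax":0,"ay":0,"az":3.8},{"dx":0,"dy":0,"dz":0,"ax":0,"ay":0,"az":0},{"dx":0,"dy":0,"dz":0,"ax":0,"ay":0,"az":0},{"dx":0,"dy":0,"dz":0,"ax":0,"ay":0,"az":0}]' 0.6; python3 look.py w9.png .014
```

```text
time: 16.37
tool_pos: [0.4293, 0.1492, 0.31]
tcp_rot: [-0.354, -3.119, 0.002]
wrist_force: [0.3, -0.3, -0.6]
width: 0.595
grip_force: 0.0
t 16.4167 tool [0.4296 0.1489 0.3104] yaw -13.02
342.0 [  6.5 357.5] ctr [ 0.4682 -0.1003] size [0.0095 0.0435] yaw -24.7
938.5 [322.1 235. ] ctr [0.4294 0.1495] size [0.0131 0.0368] yaw -11.1
```

```bash
exec 2>&1; python3 -m jog '[{"dx":-0.6,"dy":0.5,"dz":30,"ax":0,"ay":0,"az":-1},{"dx":0,"dy":0,"dz":30,"ax":0,"ay":0,"az":0},{"dx":0,"dy":0,"dz":30,"ax":0,"ay":0,"az":0},{"dx":0,"dy":0,"dz":22,"ax":0,"ay":0,"az":0},{"dx":0,"dy":0,"dz":12,"ax":0,"ay":0,"az":0},{"dx":0,"dy":0,"dz":5,"ax":0,"ay":0,"az":0},{"dx":0,"dy":0,"dz":0,"ax":0,"ay":0,"az":0},{"dx":0,"dy":0,"dz":0,"ax":0,"ay":0,"az":0}]' && python3 -m jog '[{"dx":0,"dy":0,"dz":0,"ax":0,"ay":0,"az":0},{"dx":0,"dy":0,"dz":0,"ax":0,"ay":0,"az":0},{"dx":0,"dy":0,"dz":0,"ax":0,"ay":0,"az":0},{"dx":0,"dy":0,"dz":0,"ax":0,"ay":0,"az":0},{"dx":0,"dy":0,"dz":0,"ax":0,"ay":0,"az":0},{"dx":0,"dy":0,"dz":0,"ax":0,"ay":0,"az":0},{"dx":0,"dy":0,"dz":0,"ax":0,"ay":0,"az":0},{"dx":0,"dy":0,"dz":0,"ax":0,"ay":0,"az":0}]' 0 40; python3 -c "
from h import *
delta(.4745,-.0565,.14,np.radians(-9.1))"
```

```text
time: 17.08
tool_pos: [0.431, 0.1497, 0.1828]
tcp_rot: [0.33, 3.124, 0.0]
wrist_force: [0.3, 0.5, 0.2]
width: 0.599
grip_force: 0.0
time: 17.75
tool_pos: [0.4313, 0.1506, 0.1837]
tcp_rot: [0.327, 3.122, 0.001]
wrist_force: [-2.0, -0.9, 5.8]
width: 0.15
grip_force: 39.3
shift tool mm before turn [ -85.4 -193.5 -129.2] after turn [ -75.4 -197.6 -129.3] turn deg [ 0.04  0.12 -2.87]
```

```bash
exec 2>&1; python3 -m jog '[{"dx":0,"dy":0,"dz":-20,"ax":0,"ay":0,"az":0},{"dx":0,"dy":0,"dz":-33,"ax":0,"ay":0,"az":0},{"dx":0,"dy":0,"dz":-40,"ax":0,"ay":0,"az":0},{"dx":0,"dy":0,"dz":-36,"ax":0,"ay":0,"az":0},{"dx":-14.2,"dy":-32.2,"dz":0,"ax":0,"ay":0,"az":0},{"dx":-14.2,"dy":-32.2,"dz":0,"ax":0,"ay":0,"az":0},{"dx":-14.2,"dy":-32.2,"dz":0,"ax":0,"ay":0,"az":0},{"dx":-14.2,"dy":-32.2,"dz":0,"ax":0,"ay":0,"az":0},{"dx":-14.2,"dy":-32.2,"dz":0,"ax":0,"ay":0,"az":0},{"dx":-14.2,"dy":-32.2,"dz":0,"ax":0,"ay":0,"az":0},{"dx":0,"dy":0,"dz":0,"ax":0,"ay":0,"az":-2.9},{"dx":0,"dy":0,"dz":0,"ax":0,"ay":0,"az":0},{"dx":0,"dy":0,"dz":0,"ax":0,"ay":0,"az":0},{"dx":0,"dy":0,"dz":0,"ax":0,"ay":0,"az":0}]'; python3 look.py w10.png .024;python3 - <<'E'
from h import *
c=shot('wrist'); s=bot.read_state(); W=Ro.from_rotvec(s['tcp_rot']).as_matrix()
b=max(brass(c,500),key=lambda b:b[0]); k=b[4][:,0]; z=s['tool_pos'][2]-.1837+.014
print('held rows',k[:,1].min(),k[:,1].max(), 'front',(W.T@(cast(c,(321.5,k[:,1].max()),z)-s['tool_pos'])*1e3).round(1))
delta(.4745,-.0566,.14,np.radians(-9.1))
E
```

```text
time: 18.92
tool_pos: [0.4734, -0.0557, 0.3113]
tcp_rot: [-0.249, -3.131, -0.001]
wrist_force: [0.5, -0.3, -1.2]
width: 0.143
grip_force: 39.4
t 18.9667 tool [ 0.4735 -0.0555  0.3113] yaw -9.06
2932.0 [321.5 306.5] ctr [ 0.5223 -0.063 ] size [0.0248 0.0713] yaw -8.5
1561.5 [ 60.1 236.6] ctr [ 0.4455 -0.2254] size [0.0213 0.0368] yaw -9.0
1095.5 [255.  235.5] ctr [ 0.4653 -0.0983] size [0.015  0.0363] yaw -9.7
1258.5 [189.8 236.5] ctr [ 0.459  -0.1409] size [0.0168 0.0369] yaw -9.0
1399.0 [125.4 235.8] ctr [ 0.4518 -0.1827] size [0.0189 0.0365] yaw -9.3
637.0 [  8.5 235.5] ctr [ 0.4394 -0.2588] size [0.011  0.0368] yaw -20.4
held rows 259 354 front [-16.5   0.3 169.7]
shift tool mm before turn [-1.2 -1.1 -1.7] after turn [-1.2 -1.1 -1.7] turn deg [ 0.01 -0.02  0.07]
```

```bash
exec 2>&1; python3 -m jog '[{"dx":-1.4,"dy":-0.9,"dz":20,"ax":0,"ay":0,"az":0},{"dx":0,"dy":0,"dz":30,"ax":0,"ay":0,"az":0},{"dx":0,"dy":0,"dz":30,"ax":0,"ay":0,"az":0},{"dx":0,"dy":0,"dz":20,"ax":0,"ay":0,"az":0},{"dx":0,"dy":0,"dz":7,"ax":0,"ay":0,"az":0},{"dx":0,"dy":0,"dz":4,"ax":0,"ay":0,"az":0},{"dx":0,"dy":0,"dz":2,"ax":0,"ay":0,"az":0},{"dx":0,"dy":0,"dz":1,"ax":0,"ay":0,"az":0},{"dx":0,"dy":0,"dz":1,"ax":0,"ay":0,"az":0},{"dx":0,"dy":0,"dz":0,"ax":0,"ay":0,"az":0},{"dx":0,"dy":0,"dz":0,"ax":0,"ay":0,"az":0},{"dx":0,"dy":0,"dz":0,"ax":0,"ay":0,"az":0},{"dx":0,"dy":0,"dz":0,"ax":0,"ay":0,"az":0}]'
```

```text
time: 20.1
tool_pos: [0.4752, -0.0576, 0.197]
tcp_rot: [0.249, 3.131, -0.0]
wrist_force: [0.6, -0.5, -0.4]
width: 0.144
grip_force: 39.4
```

```bash
exec 2>&1; python3 -m jog '[{"dx":0,"dy":0.5,"dz":1,"ax":0,"ay":0,"az":0},{"dx":0,"dy":0,"dz":1,"ax":0,"ay":0,"az":0},{"dx":0,"dy":0,"dz":1,"ax":0,"ay":0,"az":0},{"dx":0,"dy":0,"dz":0.7,"ax":0,"ay":0,"az":0},{"dx":0,"dy":0,"dz":0,"ax":0,"ay":0,"az":0},{"dx":0,"dy":0,"dz":0,"ax":0,"ay":0,"az":0}]'
```

```text
time: 20.6
tool_pos: [0.4752, -0.057, 0.1933]
tcp_rot: [-0.249, -3.131, -0.0]
wrist_force: [-2.2, 1.2, 6.4]
width: 0.147
grip_force: 40.1
```

```bash
exec 2>&1; python3 -m jog '[{"dx":0,"dy":0,"dz":0,"ax":0,"ay":0,"az":0},{"dx":0,"dy":0,"dz":0,"ax":0,"ay":0,"az":0},{"dx":0,"dy":0,"dz":0,"ax":0,"ay":0,"az":0},{"dx":0,"dy":0,"dz":-5,"ax":0,"ay":0,"az":0},{"dx":0,"dy":0,"dz":-20,"ax":0,"ay":0,"az":0},{"dx":0,"dy":0,"dz":-35,"ax":0,"ay":0,"az":0},{"dx":0,"dy":0,"dz":-40,"ax":0,"ay":0,"az":0},{"dx":0,"dy":0,"dz":-18,"ax":0,"ay":0,"az":0},{"dx":0,"dy":0,"dz":0,"ax":0,"ay":0,"az":0},{"dx":0,"dy":0,"dz":0,"ax":0,"ay":0,"az":0}]' 0.33; python3 look.py w11.png .024; python3 -c "
from h import *
delta(.4400,-.365,.14,np.radians(-9.1))"
```

```text
time: 21.43
tool_pos: [0.4757, -0.0571, 0.3126]
tcp_rot: [0.249, 3.128, -0.001]
wrist_force: [-0.2, 0.6, -1.2]
width: 0.334
grip_force: 0.0
t 21.4833 tool [ 0.4748 -0.0569  0.3108] yaw -9.09
990.5 [321.  231.5] ctr [ 0.4733 -0.0566] size [0.013  0.0361] yaw -8.8
1560.5 [ 62.  230.6] ctr [ 0.4456 -0.2255] size [0.0212 0.0368] yaw -9.1
1097.5 [257.1 229.5] ctr [ 0.4653 -0.0981] size [0.0148 0.0364] yaw -8.6
1243.5 [191.7 230.5] ctr [ 0.4591 -0.1408] size [0.0167 0.0369] yaw -8.3
1397.5 [127.3 229.8] ctr [ 0.4519 -0.1827] size [0.0189 0.0364] yaw -9.0
748.5 [  9.5 229. ] ctr [ 0.439  -0.2594] size [0.0123 0.0374] yaw -20.4
shift tool mm before turn [ -14.3 -309.7   -2.2] after turn [ -14.3 -309.7   -2.2] turn deg [0.   0.02 0.01]
```

```bash
exec 2>&1; python3 -m jog '[{"dx":-1.8,"dy":-38.7,"dz":0,"ax":0,"ay":0,"az":0},{"dx":-1.8,"dy":-38.7,"dz":0,"ax":0,"ay":0,"az":0},{"dx":-1.8,"dy":-38.7,"dz":0,"ax":0,"ay":0,"az":0},{"dx":-1.8,"dy":-38.7,"dz":0,"ax":0,"ay":0,"az":0},{"dx":-1.8,"dy":-38.7,"dz":0,"ax":0,"ay":0,"az":0},{"dx":-1.8,"dy":-38.7,"dz":0,"ax":0,"ay":0,"az":0},{"dx":-1.8,"dy":-38.7,"dz":0,"ax":0,"ay":0,"az":0},{"dx":-1.8,"dy":-38.7,"dz":0,"ax":0,"ay":0,"az":0},{"dx":0,"dy":0,"dz":0,"ax":0,"ay":0,"az":0},{"dx":0,"dy":0,"dz":0,"ax":0,"ay":0,"az":0},{"dx":0,"dy":0,"dz":0,"ax":0,"ay":0,"az":0}]' 0.7; python3 look.py w12.png .024; python3 -c "
from h import *
c=shot('wrist'); p=proj(c,(.4532,-.3618,.046)); print(p)"
```

```text
time: 22.4
tool_pos: [0.4396, -0.3643, 0.3084]
tcp_rot: [-0.25, -3.128, -0.005]
wrist_force: [-0.4, -1.1, -1.2]
width: 0.702
grip_force: 0.0
t 22.45 tool [ 0.4399 -0.3637  0.3088] yaw -9.08
1489.5 [521.3 216.2] ctr [ 0.445  -0.2333] size [0.0191 0.036 ] yaw -9.0
1655.5 [588.2 214.8] ctr [ 0.4509 -0.1907] size [0.0213 0.0365] yaw -9.1
1332.0 [455.5 215. ] ctr [ 0.4373 -0.2752] size [0.0167 0.036 ] yaw -9.1
[326.27683933 268.85356686]
```

View pics/w12.png

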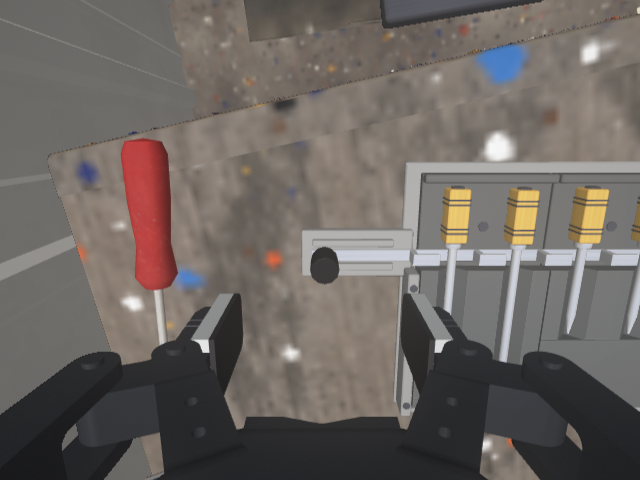

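Knob top is at about (324,268), agreeing with the predicted (326,269). All seated heads and shafts look in line. I'll go and grip the knob.

```bash
exec 2>&1; python3 -c "
from h import *
c=shot('wrist'); X=cast(c,(324,268),.046); print(X)
delta(X[0],X[1],.026,np.radians(-9.1))"
```

```text
[ 0.4530451  -0.36301046  0.046     ]
shift tool mm before turn [-12.7   2.2 110.7] after turn [-12.5   2.4 110.7] turn deg [ 0.08 -0.1   0.09]
```

```bash
exec 2>&1; python3 -m jog '[{"dx":-12.6,"dy":2.3,"dz":0,"ax":0,"ay":0,"az":0},{"dx":0,"dy":0,"dz":30,"ax":0,"ay":0,"az":0},{"dx":0,"dy":0,"dz":30,"ax":0,"ay":0,"az":0},{"dx":0,"dy":0,"dz":25,"ax":0,"ay":0,"az":0},{"dx":0,"dy":0,"dz":15,"ax":0,"ay":0,"az":0},{"dx":0,"dy":0,"dz":9,"ax":0,"ay":0,"az":0},{"dx":0,"dy":0,"dz":0,"ax":0,"ay":0,"az":0},{"dx":0,"dy":0,"dz":0,"ax":0,"ay":0,"az":0}]' 0.5 && python3 -m jog '[{"dx":0,"dy":0,"dz":0,"ax":0,"ay":0,"az":0},{"dx":0,"dy":0,"dz":0,"ax":0,"ay":0,"az":0},{"dx":0,"dy":0,"dz":0,"ax":0,"ay":0,"az":0},{"dx":0,"dy":0,"dz":0,"ax":0,"ay":0,"az":0},{"dx":0,"dy":0,"dz":0,"ax":0,"ay":0,"az":0},{"dx":0,"dy":0,"dz":0,"ax":0,"ay":0,"az":0},{"dx":0,"dy":0,"dz":0,"ax":0,"ay":0,"az":0}]' 0 30
```

```text
time: 23.22
tool_pos: [0.454, -0.3643, 0.202]
tcp_rot: [0.247, 3.132, 0.0]
wrist_force: [0.5, 0.0, -0.3]
width: 0.501
grip_force: 0.0
time: 23.8
tool_pos: [0.4541, -0.365, 0.2037]
tcp_rot: [0.249, 3.129, -0.002]
wrist_force: [1.9, 2.7, 7.0]
width: 0.195
grip_force: 29.6
```

Gripped (width 0.195, about 17 mm). Now I'll push along +y.

```bash
exec 2>&1; python3 -m jog '[{"dx":0,"dy":2,"dz":-0.5,"ax":0,"ay":0,"az":0},{"dx":0,"dy":2,"dz":0,"ax":0,"ay":0,"az":0},{"dx":0,"dy":2,"dz":0,"ax":0,"ay":0,"az":0},{"dx":0,"dy":2,"dz":0,"ax":0,"ay":0,"az":0},{"dx":0,"dy":2,"dz":0,"ax":0,"ay":0,"az":0},{"dx":0,"dy":2,"dz":0,"ax":0,"ay":0,"az":0},{"dx":0,"dy":0,"dz":0,"ax":0,"ay":0,"az":0},{"dx":0,"dy":0,"dz":0,"ax":0,"ay":0,"az":0}]' && python3 -m jog '[{"dx":0,"dy":1,"dz":0,"ax":0,"ay":0,"az":0},{"dx":0,"dy":1,"dz":0,"ax":0,"ay":0,"az":0},{"dx":0,"dy":0,"dz":0,"ax":0,"ay":0,"az":0},{"dx":0,"dy":0,"dz":0,"ax":0,"ay":0,"az":0}]'
```

```text
time: 24.47
tool_pos: [0.456, -0.3533, 0.2037]
tcp_rot: [0.249, 3.129, -0.003]
wrist_force: [2.6, -0.8, 6.6]
width: 0.192
grip_force: 29.8
time: 24.8
tool_pos: [0.4563, -0.3515, 0.2037]
tcp_rot: [0.249, 3.129, -0.003]
wrist_force: [2.3, -0.9, 7.3]
width: 0.192
grip_force: 29.8
```

```bash
exec 2>&1; python3 -m jog '[{"dx":0,"dy":1,"dz":0,"ax":0,"ay":0,"az":0},{"dx":0,"dy":0,"dz":0,"ax":0,"ay":0,"az":0},{"dx":0,"dy":0,"dz":0,"ax":0,"ay":0,"az":0}]' && python3 -m jog '[{"dx":0,"dy":1,"dz":0,"ax":0,"ay":0,"az":0},{"dx":0,"dy":0,"dz":0,"ax":0,"ay":0,"az":0},{"dx":0,"dy":0,"dz":0,"ax":0,"ay":0,"az":0}]'&& python3 -m jog '[{"dx":0,"dy":1,"dz":0,"ax":0,"ay":0,"az":0},{"dx":0,"dy":0,"dz":0,"ax":0,"ay":0,"az":0},{"dx":0,"dy":0,"dz":0,"ax":0,"ay":0,"az":0}]'
```

```text
time: 25.05
tool_pos: [0.4564, -0.3506, 0.2037]
tcp_rot: [0.249, 3.129, -0.003]
wrist_force: [1.7, -1.1, 5.9]
width: 0.19
grip_force: 29.8
time: 25.3
tool_pos: [0.4566, -0.3495, 0.2037]
tcp_rot: [0.249, 3.129, -0.003]
wrist_force: [1.8, -1.6, 6.5]
width: 0.19
grip_force: 29.8
time: 25.55
tool_pos: [0.4567, -0.3489, 0.2037]
tcp_rot: [0.248, 3.129, -0.005]
wrist_force: [2.5, -3.1, 5.0]
width: 0.193
grip_force: 29.8
```

```bash
exec 2>&1; python3 -m jog '[{"dx":0,"dy":1,"dz":0,"ax":0,"ay":0,"az":0},{"dx":0,"dy":0.5,"dz":0,"ax":0,"ay":0,"az":0},{"dx":0,"dy":0,"dz":0,"ax":0,"ay":0,"az":0},{"dx":0,"dy":0,"dz":0,"ax":0,"ay":0,"az":0}]'
```

```text
time: 25.88
tool_pos: [0.4567, -0.3484, 0.2037]
tcp_rot: [0.248, 3.129, -0.008]
wrist_force: [-0.0, -7.3, 4.5]
width: 0.19
grip_force: 29.7
```

The force is rising at the end stop, so the slide is home. I'll back off slightly, release, lift and check.

```bash
exec 2>&1; python3 -m jog '[{"dx":0,"dy":-0.8,"dz":0,"ax":0,"ay":0,"az":0},{"dx":0,"dy":0,"dz":0,"ax":0,"ay":0,"az":0},{"dx":0,"dy":0,"dz":0,"ax":0,"ay":0,"az":0},{"dx":0,"dy":0,"dz":0,"ax":0,"ay":0,"az":0},{"dx":0,"dy":0,"dz":-5,"ax":0,"ay":0,"az":0},{"dx":0,"dy":0,"dz":-20,"ax":0,"ay":0,"az":0},{"dx":0,"dy":0,"dz":-35,"ax":0,"ay":0,"az":0},{"dx":0,"dy":0,"dz":-40,"ax":0,"ay":0,"az":0},{"dx":0,"dy":30,"dz":0,"ax":0,"ay":0,"az":0},{"dx":10,"dy":38,"dz":0,"ax":0,"ay":0,"az":0},{"dx":10,"dy":38,"dz":0,"ax":0,"ay":0,"az":0},{"dx":0,"dy":38,"dz":0,"ax":0,"ay":0,"az":0},{"dx":0,"dy":20,"dz":0,"ax":0,"ay":0,"az":0},{"dx":0,"dy":0,"dz":0,"ax":0,"ay":0,"az":0},{"dx":0,"dy":0,"dz":0,"ax":0,"ay":0,"az":0},{"dx":0,"dy":0,"dz":0,"ax":0,"ay":0,"az":0}]' 0.45; python3 look.py w13.png .024; python3 -c "
from h import *
c=shot('wrist'); a=cv2.cvtColor(c['img'],4)[170:420]; cv2.imwrite('pics/w13c.png',a)
b=optics.read_camera('top')['img'][290:318,490:515]; g=cv2.cvtColor(b,cv2.COLOR_RGB2GRAY); y,x=np.nonzero(g<45); print('knob',x.mean()+490,y.mean()+290)"
```

```text
time: 27.22
tool_pos: [0.4622, -0.1823, 0.3026]
tcp_rot: [0.248, 3.132, -0.001]
wrist_force: [-0.1, 0.4, 0.7]
width: 0.452
grip_force: 0.0
t 27.2667 tool [ 0.4622 -0.1828  0.3025] yaw -9.11
1528.5 [515.1 227.3] ctr [ 0.4732 -0.0596] size [0.0189 0.0367] yaw -9.1
1197.0 [380.1 225.8] ctr [ 0.4587 -0.1439] size [0.0146 0.0363] yaw -9.0
1243.5 [244.5 226. ] ctr [ 0.4453 -0.2287] size [0.0151 0.0369] yaw -8.2
1365.0 [448.4 225.4] ctr [ 0.4653 -0.1013] size [0.0166 0.0364] yaw -9.2
1130.5 [312.5 225. ] ctr [ 0.4514 -0.1861] size [0.013  0.0363] yaw -9.0
1398.5 [177.3 225.3] ctr [ 0.4381 -0.2706] size [0.0171 0.0365] yaw -9.1
knob 498.5 306.0
```

View pics/w13.png

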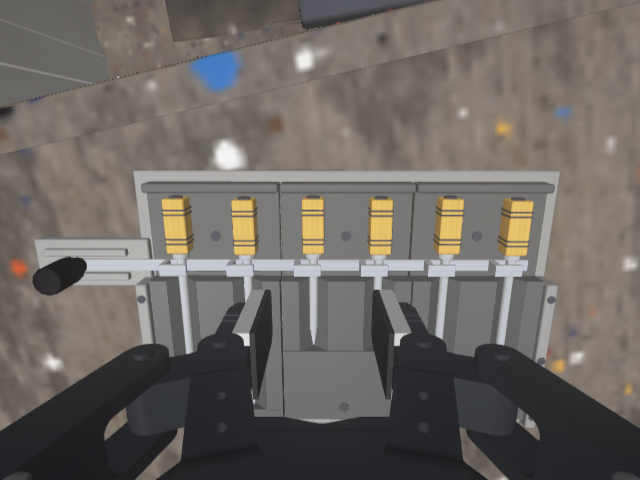

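The picture shows all six heads in line (v≈225). The six hooks at v≈269 cover the shafts, and the hooks over the loose needles look the same as those over the fixed ones. The gripper is clear, so I'm handing in.

```bash
python3 -c "
from workcell import bot
print(bot.finish_job())"
```

```text
the job is handed in; nothing more can be done
None
```

All three needles lie in the free grooves cut for their lengths, the keeper slide is home with its hooks over all six shafts, and the job was handed in at about 27 s; the hand-in returned no verdict.

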